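# Rock the ball feeder's seesaw gate over to the empty tray

## Robot

A 6-joint arm with a two-finger parallel gripper is mounted at the origin on the work surface. World frame = base frame: x ahead of the robot, y to its left, z up, the work surface at z = 0. Lengths are in m, angles in degrees, forces in N, time in s.
With the tool pointing down it reaches from about 0.3 to 0.75 m from the base axis. Payload 8.5 kg.
Tool frame: the origin (TCP) lies on the centre line of the jaws, within the pads' length; the fingertips stand 17 mm ahead of it and the grasp point (between the pads) lies 2 mm behind it (env.tip_extent is the distance from the TCP to the fingertips, in m); z points along the fingers, y is the direction in which the jaws open and shut (so a half turn about z gives the same grasp; the last joint's range is limited). The gripper opens to 85 mm and grips with 20 to 120 N. Pads are 22 mm wide; open, the fingers measure 114 mm over their backs; the gripper's body (76 mm by 85 mm) begins 54 mm behind the grasp point. The pads swing forward as they close: fully open they stand 13 mm farther back than shut.
Start: joints at [58.654, 21.807, 74.336, -0, 83.858, -12.336], TCP at [0.179, 0.52, 0.248] pointing down, gripper open.
Joint ranges: [-178.18, 178.18], [-50.72, 133.34], [12.68, 142.11], [-81.47, 261.47], [9.98, 163.14], [-165.26, 165.26]. Speed limits (degrees/s): [136.94, 136.94, 180, 180, 180, 180].

## Interface

Orientations are given as a 3x3 rotation matrix whose columns are the frame's x, y, z axes.
In Python, from rig import telemetry, get_image, camera_params, close_job, env gives the robot as it stands.
- The arm moves only by the tool apply_moves, never from a script. Its argument "motion" is a list of rows, each an object of numbers: "tx", "ty", "tz": the shift along the tool's x, y, z in cm; "turn": the turn about the tool's z in degrees; "jaw": the gripper's target within -1 to 1 (fully open at 1, half-way at 0, shut at -1). In form: [{"tx": .., "ty": .., "tz": .., "turn": .., "jaw": ..}, ...]. A call has 1 to 5 rows; each row is the pose to reach, as a shift and turn from the pose measured when the call began, along the tool's axes at that moment; what a row does not reach only later rows make up. A row lasts 1/12 s, in which the tool goes at most 41.7 mm and 7.16 degrees, less where a joint would pass 70% of its speed; a pose out of reach is approached as far as the arm can. A call with a gripper value outside its range is refused whole. The fingers move at their own pace and stop on an object; "squeeze" is the grip in N (left out, the last holds). Time passes only in rows, so rows that repeat a pose let the fingers close. It gives the time, the measured TCP pose, the force and the opening at its end, in the units of the state.
- telemetry.observe(): the state, without advancing time (a new reading comes with each control period).
- get_image(name): name is "scene" or "top" or "wrist"; returns (picture, depth): 420x560x3 uint8, red, green, blue; 420x560 float32, m along the optical axis (not along the pixel's ray), 0 where there is no reading.
- camera_params(name): a dict with "fx", "fy", "cx", "cy" (pixels), "rvec" (rotation vector, rad) and "tvec" (3), from world to camera coordinates, as OpenCV has them. Camera axes: x right, y down, z forward; pixel columns grow to the right and rows downward; lengths in m; the calibration is good to about 2 mm. A picture is of the moment at which its call begins: read the wrist's pose just before it. camera_params takes no time and is no camera call; for the wrist camera it gives the pose at the moment of the call.
- close_job(): hands the job in, once; it reports no verdict.
The state is a dict: "time_s": time; "q": joint angles; "qvel": joint speeds; "joint_efforts": joint torques, N m; "position": TCP position; "tool_rot": TCP orientation; "ft_force": force on the tool from outside, world axes, zero at the start; "wrist_torque": the same for the moment, N m; "grip_width": finger opening in m.
Only numpy, scipy, OpenCV 4.12 (cv2) and the standard library are available. Lean on these libraries where they do the work, as an engineer would, in place of code of your own. Each camera call takes 0.05 s, during which the arm holds its last target. There are 200 camera calls.

## Task

The ball feeder's seesaw gate is tipped towards its full tray, with three steel balls waiting behind that side's closed red shutter. Rock the gate fully over to the other side by pressing on it, and push that side's shutter fully open by its tab, so that all three balls roll down the other chute into the empty tray. Only press and push: do not touch or pick up the balls, keep the full tray's shutter shut, leave the gate tipped over and the shutter open, and leave the other things on the bench alone.

Things in the scene. Friction and masses are not known exactly. Their poses are not given: they have to be found in the camera images.
- feeder: Ball feeder fixed to the bench, any heading. Base plate 260 x 460 x 12 mm (x by y); origin at the centre of its underside; z up. A blue seesaw trough (the gate) lies along y, pivoting about x 105 mm above the origin. At each end, going outwards: red shutter (|y| 107 mm), chute, tray. Yellow pads on the trough's +x side, red tabs on its -x side; tab tops, 170 mm up, are the highest points.
- tray_a (a point): Centre of the floor of the full black tray A, on the feeder's -y side; filled with balls that are fixed.
- tray_b (a point): Centre of the floor of the empty black tray B, on the feeder's +y side, 16 mm above the bench; 100 mm (x) by 92 mm (y) outside, walls 4 mm thick, outer wall up to 82 mm, sides to 62 mm above the bench.
- gate (a joint): Tilt of the gate, rad: -0.22 fully down towards full tray A (start), 0 level, +0.22 fully down towards empty tray B; stops at both. Stays where it is left (light friction); with the balls in it, pressing pad B down takes about 2 to 4 N. Trough 200 mm long, 34 mm wide, walls 22 mm above the pivot axis, ends open; balls roll to its low end.
- pad_b (a point): Centre of the top of the yellow press pad B, beside the trough near the empty tray: 42 mm to +x and 68 mm to +y of the pivot. Free pad surface 46 mm (x) by 42 mm (y). At the start it is the high pad, about 127 mm above the bench; it sinks about 30 mm, to about 97 mm, as the gate tips over.
- pad_a (a point): Centre of the upper face of the yellow press pad A beside the trough, towards the full tray; low at the start.
- shutter_b (a joint): Opening of the red shutter on the empty tray's side: 0 closed, 0.038 m fully open; slides towards the feeder's +x, stays where it is left, about 1.5 N of friction. It hangs from a bar 116 to 130 mm above the bench, under which the balls pass.
- tab_b (a point): Middle of the outer (-x) face of shutter B's upright red tab, 155 mm above the bench; push it here towards the feeder's +x. The tab is 8 mm thick (x), 24 mm wide (y) and stands from 130 to 170 mm above the bench; when closed this face is 60 mm to the -x side of the trough's centre line, with free space in front of it.
- shutter_a (a joint): Opening of the red shutter on the full tray's side: 0 closed, 0.038 m open. To stay closed.
- tab_a (a point): Middle of the outer face of shutter A's tab, same form as tab_b. Leave alone.
- ball1_center (a point): Centre of steel ball 1, 22 mm diameter, 44 g, polished, slides and rolls easily.
- ball2_center (a point): Centre of steel ball 2, 22 mm diameter, 44 g, polished, slides and rolls easily.
- ball3_center (a point): Centre of steel ball 3, 22 mm diameter, 44 g, polished, slides and rolls easily.
- ball1: Steel ball 1; the origin turns with the ball, use the point for its place.
- ball2: Steel ball 2; the origin turns with the ball, use the point for its place.
- ball3: Steel ball 3; the origin turns with the ball, use the point for its place.
- jar: Bystander: small closed jar, 36 mm diameter, 55 mm high, standing on the base plate on the tab side; origin at the centre of its underside.
- spool: Bystander: orange spool, 34 mm diameter, 32 mm high, standing on the base plate on the pad side; origin at the centre of its underside.
- driver: Bystander: screwdriver lying on the bench, 160 mm long.
- partsbin: Bystander: open black parts bin, 120 x 100 x 50 mm, on the bench.

How it is judged:
By the outcome, as a careful person would: the job done as asked, in the order asked, and still so for the second after the job is handed in, with the robot touching nothing.
It also fails if it takes over 38 s, if anything falls off the work surface, if the arm or the gripper's body presses on something with over 40 N, if the wrist force passes 120 N, or if a joint passes its speed limit or range.

## Working session

There is one attempt and no reset: what is moved stays moved. The work goes in short steps, Python scripts to look and compute and a tool call to move; the robot and the scene stay as the last step left them, time stands still between calls to the robot, and variables do not carry over. Pictures are saved under pics/ and viewed, about 8 in all and at most 12, crops included, and the job is handed in when it is done.

Besides the shell and the picture viewer there is one more tool, called after "Call:" by a JSON object that holds its "op" and its "data". apply_moves: Moves the arm, as the interface text tells. Its arguments: {"type":"object","properties":{"motion":{"type":"array"},"squeeze":{"type":"number"}},"required":["motion"]}

```bash
mkdir -p pics; ls; cat > h.py <<'E'
import numpy as np, cv2
from rig import telemetry, get_image, camera_params, close_job, env
def cam(n):
    p=camera_params(n); R=cv2.Rodrigues(np.array(p['rvec'],float))[0]; t=np.array(p['tvec'],float).ravel()
    return p,R,t
def cloud(n,d):
    p,R,t=cam(n); v,u=np.mgrid[0:d.shape[0],0:d.shape[1]]
    c=np.stack([(u-p['cx'])/p['fx']*d,(v-p['cy'])/p['fy']*d,d],-1)
    return (c-t)@R
def proj(n,P):
    p,R,t=cam(n); c=R@np.array(P)+t
    return p['fx']*c[0]/c[2]+p['cx'],p['fy']*c[1]/c[2]+p['cy']
def save(im,f): cv2.imwrite('pics/'+f,im[:,:,::-1])
E
python3 - <<'E'
from h import *
s=telemetry.observe(); print(s['time_s'],s['position'],s['tool_rot'],s['ft_force'])
for n in ('top','scene'):
    im,d=get_image(n); save(im,n+'0.png'); np.savez('/tmp/'+n,im=im,d=d,P=cloud(n,d))
    P=cloud(n,d); h=cv2.cvtColor(im,cv2.COLOR_RGB2HSV)
    for nm,lo,hi in (('yel',(22,120,80),(35,255,255)),('red',(0,150,60),(6,255,255)),('blue',(100,120,50),(125,255,255))):
        m=cv2.inRange(h,lo,hi); k,l,st,c=cv2.connectedComponentsWithStats(m)
        for i in range(1,k):
            if st[i,4]>25:
                q=P[(l==i)&(d>0)]; print(n,nm,c[i].round(),st[i,4],np.median(q,0).round(3) if len(q) else None, np.percentile(q[:,2],[5,95]).round(3))
E
```

```text
pics
0.0 [0.17903293 0.51979426 0.24769123] [[-9.45456680e-01  3.25746927e-01 -7.77974242e-04]
 [ 3.25747677e-01  9.45455970e-01 -1.20803528e-03]
 [ 3.42026612e-04 -1.39556833e-03 -9.99998968e-01]] [ 0.3082188  -0.32947151  0.54388783]
top yel [472. 363.] 315 [ 0.049 -0.67   0.06 ] [0.053 0.067]
top red [301. 184.] 29 [ 0.66  -0.077  0.136] [0.127 0.174]
top red [287. 248.] 29 [ 0.443 -0.026  0.132] [0.125 0.137]
top red [429. 262.] 122 [ 0.398 -0.54   0.024] [0.014 0.031]
top red [441. 362.] 237 [ 0.052 -0.566  0.06 ] [0.053 0.067]
top blue [285. 222.] 364 [ 0.53  -0.019  0.118] [0.099 0.139]
top blue [503. 362.] 313 [ 0.057 -0.775  0.06 ] [0.051 0.067]
scene yel [  6. 244.] 341 [ 0.109 -0.647  0.038] [0.005 0.061]
scene red [238. 195.] 138 [ 0.448 -0.062  0.13 ] [0.088 0.167]
scene red [ 33. 233.] 765 [ 0.109 -0.575  0.04 ] [0.007 0.061]
scene red [276. 229.] 118 [ 0.665 -0.089  0.14 ] [0.123 0.169]
scene red [289. 236.] 40 [ 0.664 -0.031  0.095] [0.084 0.102]
scene red [ 81. 288.] 224 [ 0.409 -0.544  0.022] [0.011 0.026]
scene blue [270. 205.] 45 [ 0.549 -0.007  0.127] [0.109 0.145]
scene blue [262. 206.] 224 [ 0.529 -0.016  0.12 ] [0.103 0.14 ]
```

```bash
python3 - <<'E'
from h import *
im=np.load('/tmp/top.npz')['im']; a=cv2.resize(im[130:300,200:400],(700,595),interpolation=cv2.INTER_CUBIC); save(a,'topc.png')
im=np.load('/tmp/scene.npz')['im']; a=cv2.resize(im[140:300,180:360],(675,600),interpolation=cv2.INTER_CUBIC); save(a,'scenec.png')
E
```

```text
(no output)
```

View pics/topc.png

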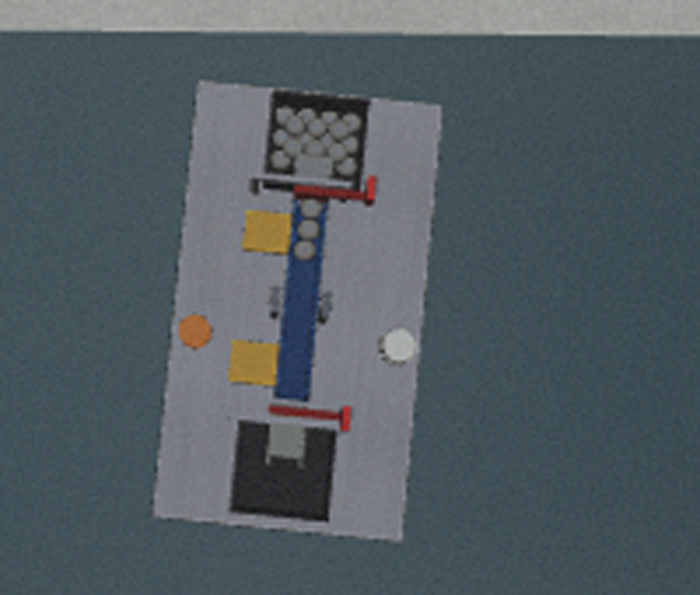

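View pics/scenec.png

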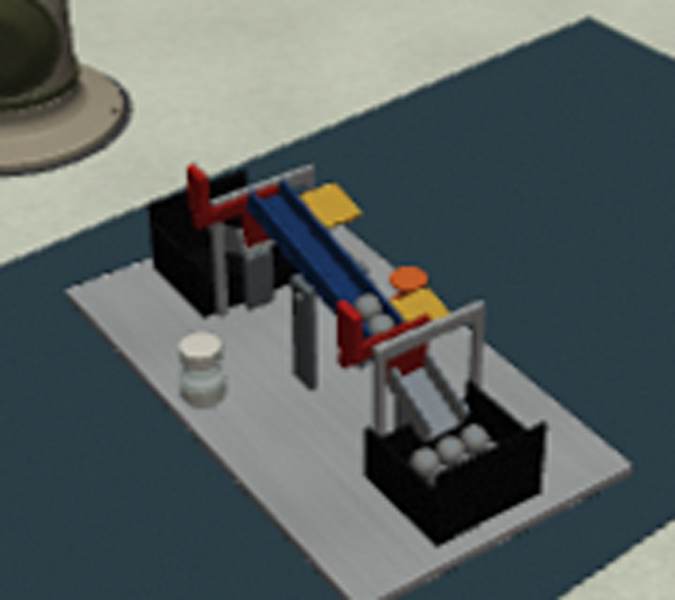

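The top crop shows empty tray B nearest the robot (crop 285,470), with pad B at (255,363) and tab B at (346,418). The balls are at the far end, the spool is at (195,330) on the pad side, and the jar is at (398,345) on the tab side.

```bash
cat >> h.py <<'E'
def ray(n,u,v,z):
    p,R,t=cam(n); d=R.T@np.array([(u-p['cx'])/p['fx'],(v-p['cy'])/p['fy'],1]); o=-R.T@t
    return o+d*(z-o[2])/d[2]
E
python3 - <<'E'
from h import *
Z=np.load('/tmp/top.npz'); im=Z['im']; P=Z['P']; h=cv2.cvtColor(im,cv2.COLOR_RGB2HSV)
def comp(lo,hi,box=(130,300,200,340)):
    m=cv2.inRange(h,lo,hi); q=np.zeros_like(m); a,b,c,d=box; q[a:b,c:d]=m[a:b,c:d]
    k,l,st,ce=cv2.connectedComponentsWithStats(q); return [(ce[i],st[i],np.median(P[l==i],0).round(3)) for i in range(1,k) if st[i,4]>12]
for c,s,p in comp((14,100,80),(30,255,255)):
    zz=.127 if c[1]>215 else .097
    print('yel',c.round(1),s,p,'ray',ray('top',*c,zz).round(4))
for c,s,p in comp((0,110,60),(9,255,255)): print('red',c.round(1),s,p)
# plate
cor=np.array([[198,81],[441,104],[402,541],[153,516]])*(200/700.)+[200,130]
W=np.array([ray('top',*c,.012) for c in cor]); print(W.round(3), np.linalg.norm(W[0]-W[1]),np.linalg.norm(W[1]-W[2]))
o=W.mean(0); y=(W[3]+W[2]-W[0]-W[1]); y/=np.linalg.norm(y); x=np.array([y[1],-y[0],0]); 
print('o',o,'x',x,'y',y)
F=lambda a,b,z:(o+a*x+b*y)*[1,1,0]+[0,0,z]
for n,p in dict(padB=(.042,.068,.127),tabB=(-.060,.107,.155),piv=(0,0,.105),padA=(.042,-.068,.097),tabA=(-.06,-.107,.155)).items():
    w=F(*p); print(n,w.round(4),np.round(proj('top',w),1),(np.array(proj('top',w))-[200,130])*3.5, (np.array(proj('scene',w))-[180,140])*3.75)
s=telemetry.observe(); print(s['time_s'])
E
```

```text
yel [275.8 195.9] [269 190  14  13 151] [0.625 0.013 0.098] ray [0.6252 0.0133 0.097 ]
yel [272.  233.2] [265 227  15  13 162] [0.494 0.025 0.127] ray [0.4934 0.0252 0.127 ]
red [301.3 184.2] [293 180  14   7  31] [ 0.66  -0.077  0.136]
red [287.4 183.9] [284 183   8   3  16] [ 0.663 -0.027  0.129]
red [286.7 247.7] [278 246  19   4  36] [ 0.443 -0.025  0.132]
red [298.5 249. ] [298 246   2   7  14] [ 0.44  -0.064  0.17 ]
[[ 0.793  0.086  0.012]
 [ 0.771 -0.171  0.012]
 [ 0.313 -0.131  0.012]
 [ 0.337  0.127  0.012]] 0.25735109376728316 0.4591495039709918
o [ 0.55352417 -0.02203386  0.012     ] x [0.08873879 0.99605493 0.        ] y [-0.99605493  0.08873879  0.        ]
padB [0.4895 0.0258 0.127 ] [271.8 234.3] [251.30530606 365.08811506] [321.81940708 199.45612157]
tabB [ 0.4416 -0.0723  0.155 ] [300.8 248.5] [352.93339888 414.76516996] [189.4887238  188.37671491]
piv [ 0.5535 -0.022   0.105 ] [285.8 216.2] [300.33064423 301.8212722 ] [325.77883074 277.33227989]
padA [0.625  0.0138 0.097 ] [275.7 196. ] [264.85967619 230.83124453] [418.22044837 309.26512618]
tabA [ 0.6548 -0.0913  0.155 ] [306.7 185.5] [373.55114598 194.31532393] [338.44989384 321.10091879]
0.1
```

```bash
cat > goto.py <<'E'
import sys
from h import *
T=np.array([float(a) for a in sys.argv[1:4]]); s=telemetry.observe(); R=np.array(s['tool_rot'])
yt=np.array([.0887,.996,0]); l=R.T@yt
print('t',s['time_s'],'pos',np.round(s['position'],4),'shift cm',(R.T@(T-s['position'])*100).round(2),'turn',np.degrees(np.arctan2(-l[0],l[1])).round(1),'F',np.round(s['ft_force'],2),'w',s['grip_width'])
E
python3 goto.py .491 .0255 .20; python3 -c "
from rig import env; print({k:getattr(env,k) for k in dir(env) if not k.startswith('_')})"|cut -c1-600
```

```text
t 0.1 pos [0.1791 0.5198 0.2478] shift cm [-45.6  -36.56   4.81] turn -13.9 F [-0.15  0.01  0.13] w 0.08534429948896187
{'MotionError': <class 'rig.MotionError'>, 'tip_extent': 0.017}
```

Call:
{"op": "apply_moves", "data": {"motion": [{"tx": -45.6,"ty": -36.6,"tz": 0,"turn": -14,"jaw": -1},{"tx": -45.6,"ty": -36.6,"tz": 0,"turn": -14,"jaw": -1},{"tx": -45.6,"ty": -36.6,"tz": 0,"turn": -14,"jaw": -1},{"tx": -45.6,"ty": -36.6,"tz": 0,"turn": -14,"jaw": -1},{"tx": -45.6,"ty": -36.6,"tz": 0,"turn": -14,"jaw": -1}], "squeeze": 20}}

```text
time_s: 0.52
position: [0.2871, 0.348, 0.2481]
tool_rot: [[-0.996, 0.086, -0.001], [0.086, 0.996, -0.001], [0.001, -0.002, -1.0]]
ft_force: [1.6, 0.2, 0.1]
grip_width: 0.0255
```

```bash
python3 goto.py .491 .0255 .248
```

```text
t 0.5167 pos [0.2871 0.348  0.2481] shift cm [-2.310e+01 -3.036e+01  3.000e-02] turn 0.1 F [1.57 0.15 0.1 ] w 0.025536234477582076
```

Call:
{"op": "apply_moves", "data": {"motion": [{"tx": -23.1,"ty": -30.4,"tz": 0,"turn": 0,"jaw": -1},{"tx": -23.1,"ty": -30.4,"tz": 0,"turn": 0,"jaw": -1},{"tx": -23.1,"ty": -30.4,"tz": 0,"turn": 0,"jaw": -1},{"tx": -23.1,"ty": -30.4,"tz": 0,"turn": 0,"jaw": -1},{"tx": -23.1,"ty": -30.4,"tz": 0,"turn": 0,"jaw": -1}]}}

```text
time_s: 0.93
position: [0.3982, 0.1714, 0.2483]
tool_rot: [[-0.996, 0.086, -0.001], [0.086, 0.996, -0.001], [0.001, -0.001, -1.0]]
ft_force: [0.6, 0.7, 0.5]
grip_width: 0.0001
```

Call:
{"op": "apply_moves", "data": {"motion": [{"tx": -11.0,"ty": -14.5,"tz": 0,"turn": 0,"jaw": -1},{"tx": -11.0,"ty": -14.5,"tz": 0,"turn": 0,"jaw": -1},{"tx": -11.0,"ty": -14.5,"tz": 0,"turn": 0,"jaw": -1},{"tx": -11.0,"ty": -14.5,"tz": 0,"turn": 0,"jaw": -1},{"tx": -11.0,"ty": -14.5,"tz": 0,"turn": 0,"jaw": -1}]}}

```text
time_s: 1.35
position: [0.4971, 0.0133, 0.2478]
tool_rot: [[-0.996, 0.09, -0.001], [0.09, 0.996, -0.002], [0.001, -0.002, -1.0]]
ft_force: [-0.8, -0.7, -0.1]
grip_width: -0.0003
```

```bash
python3 goto.py .491 .0255 .17; python3 - <<'E'
from h import *
im,d=get_image('wrist'); save(im,'w1.png'); P=cloud('wrist',d); h=cv2.cvtColor(im,cv2.COLOR_RGB2HSV)
for nm,lo,hi in (('yel',(14,100,80),(30,255,255)),('red',(0,110,60),(9,255,255))):
    m=cv2.inRange(h,lo,hi); k,l,st,c=cv2.connectedComponentsWithStats(m)
    for i in range(1,k):
        if st[i,4]>60: 
            q=P[(l==i)&(d>0)]; print(nm,c[i].round(),st[i],np.median(q,0).round(4) if len(q) else None)
E
```

```text
t 1.35 pos [0.4971 0.0133 0.2478] shift cm [0.71 1.18 7.78] turn -0.1 F [-0.78 -0.74 -0.15] w -0.0003070267345172002
yel [294. 199.] [ 263  174   64   53 3186] [0.493  0.0212 0.1258]
yel [356. 209.] [341 195  31  29 684] [0.5294 0.0828 0.0427]
yel [282. 344.] [275 338  14  12 152] [ 0.6389 -0.0007  0.0928]
red [141. 141.] [132 122  29  40 573] [ 0.4404 -0.0655  0.1687]
red [218. 140.] [156 133 113  13 942] [ 0.4455 -0.0263  0.1289]
```

View pics/w1.png

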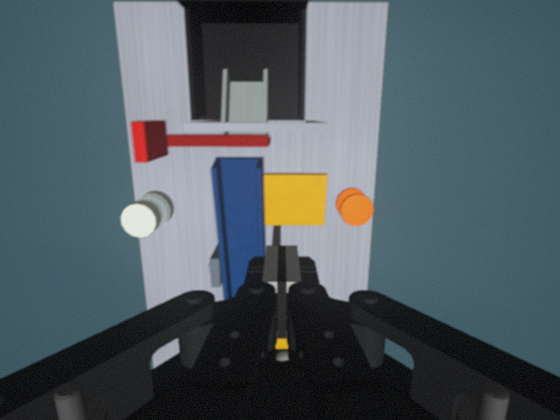

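The wrist view shows the pad clear of obstructions at (294,199), with the tab at (141,141) and the shutter bar behind it. I'll centre over the pad and go down.

Call:
{"op": "apply_moves", "data": {"motion": [{"tx": 0.5,"ty": 1.2,"tz": 3,"turn": 0,"jaw": -1},{"tx": 0.5,"ty": 1.2,"tz": 6,"turn": 0,"jaw": -1},{"tx": 0.5,"ty": 1.2,"tz": 8.3,"turn": 0,"jaw": -1},{"tx": 0.5,"ty": 1.2,"tz": 8.8,"turn": 0,"jaw": -1},{"tx": 0.5,"ty": 1.2,"tz": 8.8,"turn": 0,"jaw": -1}]}}

```text
time_s: 1.82
position: [0.493, 0.0251, 0.1586]
tool_rot: [[-0.996, 0.091, -0.005], [0.091, 0.996, -0.002], [0.004, -0.002, -1.0]]
ft_force: [-0.1, 0.2, -0.1]
grip_width: -0.0002
```

```bash
python3 goto.py .493 .025 .116
```

```text
t 1.8167 pos [0.493  0.0251 0.1586] shift cm [-0.02 -0.    4.26] turn -0.1 F [-0.13  0.18 -0.07] w -0.0001968052350500683
```

Call:
{"op": "apply_moves", "data": {"motion": [{"tx": 0,"ty": 0,"tz": 0.8,"jaw": -1,"turn": 0},{"tx": 0,"ty": 0,"tz": 1.5,"jaw": -1,"turn": 0},{"tx": 0,"ty": 0,"tz": 2.1,"jaw": -1,"turn": 0},{"tx": 0,"ty": 0,"tz": 2.7,"jaw": -1,"turn": 0},{"tx": 0,"ty": 0,"tz": 3.2,"jaw": -1,"turn": 0}]}}

```text
time_s: 2.23
position: [0.4927, 0.0251, 0.1262]
tool_rot: [[-0.996, 0.091, -0.005], [0.091, 0.996, -0.002], [0.005, -0.002, -1.0]]
ft_force: [-1.9, -0.6, 3.9]
grip_width: 0.0001
```

Call:
{"op": "apply_moves", "data": {"motion": [{"tx": 0,"ty": 0,"tz": 0.3,"jaw": -1,"turn": 0},{"tx": 0,"ty": 0,"tz": 0.5,"jaw": -1,"turn": 0},{"tx": 0,"ty": 0,"tz": 0.7,"jaw": -1,"turn": 0},{"tx": 0,"ty": 0,"tz": 0.9,"jaw": -1,"turn": 0},{"tx": 0,"ty": 0,"tz": 0.9,"jaw": -1,"turn": 0}]}}

```text
time_s: 2.65
position: [0.4928, 0.0251, 0.117]
tool_rot: [[-0.996, 0.091, -0.005], [0.091, 0.996, -0.002], [0.004, -0.002, -1.0]]
ft_force: [-0.0, 0.0, -0.6]
grip_width: -0.0001
```

Call:
{"op": "apply_moves", "data": {"motion": [{"tx": 0,"ty": 0,"tz": 0.1,"jaw": -1,"turn": 0},{"tx": 0,"ty": 0,"tz": 0.2,"jaw": -1,"turn": 0},{"tx": 0,"ty": 0,"tz": 0.3,"jaw": -1,"turn": 0}]}}

```text
time_s: 2.9
position: [0.4932, 0.025, 0.1155]
tool_rot: [[-0.996, 0.091, -0.003], [0.091, 0.996, -0.002], [0.002, -0.003, -1.0]]
ft_force: [-8.1, 0.5, 26.4]
grip_width: 0.0002
```

Contact with the stop at 26 N means the gate is fully over. I'll lift off and move to the tab side.

Call:
{"op": "apply_moves", "data": {"motion": [{"tx": 0,"ty": 0,"tz": -1,"jaw": -1,"turn": 0},{"tx": 0,"ty": 0,"tz": -4,"jaw": -1,"turn": 0},{"tx": 0,"ty": 0,"tz": -8,"jaw": -1,"turn": 0},{"tx": 0,"ty": 0,"tz": -11,"jaw": -1,"turn": 0},{"tx": 0,"ty": 0,"tz": -11.5,"jaw": -1,"turn": 0}]}}

```text
time_s: 3.32
position: [0.4953, 0.025, 0.2356]
tool_rot: [[-0.996, 0.09, 0.007], [0.09, 0.996, -0.004], [-0.007, -0.003, -1.0]]
ft_force: [-0.0, 0.8, 0.7]
grip_width: 0.0001
```

```bash
python3 - <<'E'
from h import *
im,d=get_image('wrist'); save(im,'w2.png'); P=cloud('wrist',d); h=cv2.cvtColor(im,cv2.COLOR_RGB2HSV)
for nm,lo,hi in (('yel',(14,100,80),(30,255,255)),('red',(0,110,60),(9,255,255))):
    m=cv2.inRange(h,lo,hi); k,l,st,c=cv2.connectedComponentsWithStats(m)
    for i in range(1,k):
        if st[i,4]>60: 
            q=P[(l==i)&(d>0)]; print(nm,c[i].round(),st[i],np.median(q,0).round(4),np.percentile(q,[3,97],0).round(3))
E
python3 goto.py .441 -.097 .24
```

```text
yel [280. 193.] [ 251  167   59   53 3123] [0.4896 0.0231 0.0942] [[0.471 0.001 0.09 ]
 [0.509 0.045 0.099]]
yel [348. 213.] [332 198  32  31 730] [0.5275 0.0846 0.0412] [[0.515 0.072 0.04 ]
 [0.54  0.097 0.043]]
yel [281. 350.] [275 338  14  24 312] [0.6103 0.0144 0.122 ] [[0.485 0.009 0.119]
 [0.62  0.026 0.29 ]]
red [112. 146.] [102 125  25  43 666] [ 0.4384 -0.0644  0.1672] [[ 0.428 -0.069  0.161]
 [ 0.449 -0.061  0.169]]
red [201. 144.] [ 143  137  112   14 1136] [ 0.4438 -0.0234  0.1274] [[ 0.439 -0.06   0.126]
 [ 0.449  0.007  0.129]]
t 3.3667 pos [0.4948 0.0251 0.2339] shift cm [  4.25 -12.65  -0.59] turn -0.1 F [-0.04 -0.12  0.81] w 0.00011894947705535169
```

View pics/w2.png

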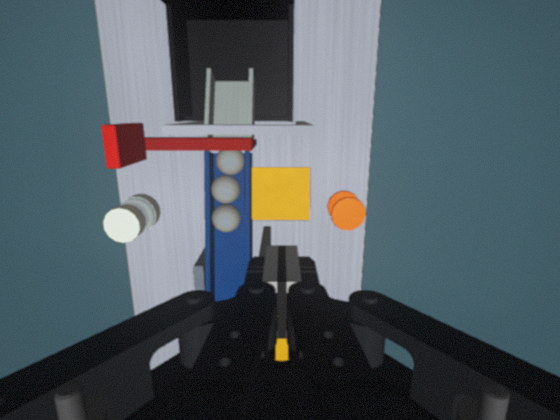

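The gate is down at the B side and the balls wait at (226,190) behind shutter B. The tab's outer face is near y = -0.069, x = 0.4385.

Call:
{"op": "apply_moves", "data": {"motion": [{"tx": 4.7,"ty": -13.4,"tz": -0.8,"jaw": -1,"turn": 0},{"tx": 4.7,"ty": -13.4,"tz": -0.8,"jaw": -1,"turn": 0},{"tx": 4.7,"ty": -13.4,"tz": -0.8,"jaw": -1,"turn": 0},{"tx": 4.7,"ty": -13.4,"tz": -0.8,"jaw": -1,"turn": 0},{"tx": 4.7,"ty": -13.4,"tz": -0.8,"jaw": -1,"turn": 0}]}}

```text
time_s: 3.78
position: [0.4346, -0.1067, 0.2412]
tool_rot: [[-0.995, 0.095, 0.003], [0.095, 0.995, -0.004], [-0.004, -0.003, -1.0]]
ft_force: [0.7, 0.5, 0.4]
grip_width: -0.0004
```

```bash
python3 goto.py .4355 -.105 .164
```

```text
t 3.7833 pos [ 0.4346 -0.1067  0.2412] shift cm [-0.04  0.21  7.72] turn -0.3 F [0.69 0.54 0.4 ] w -0.00037358882357614836
```

Call:
{"op": "apply_moves", "data": {"motion": [{"tx": 0,"ty": 0,"tz": 3,"jaw": -1,"turn": 0},{"tx": 0,"ty": 0,"tz": 6,"jaw": -1,"turn": 0},{"tx": 0,"ty": 0,"tz": 7.7,"jaw": -1,"turn": 0},{"tx": 0,"ty": 0,"tz": 7.7,"jaw": -1,"turn": 0},{"tx": 0,"ty": 0,"tz": 7.7,"jaw": -1,"turn": 0}]}}

```text
time_s: 4.2
position: [0.4348, -0.1064, 0.1635]
tool_rot: [[-0.996, 0.094, 0.001], [0.094, 0.996, -0.002], [-0.001, -0.002, -1.0]]
ft_force: [0.6, 0.8, -0.1]
grip_width: -0.0002
```

Call:
{"op": "apply_moves", "data": {"motion": [{"tx": 0,"ty": 0.7,"tz": 0,"jaw": -1,"turn": 0},{"tx": 0,"ty": 1.4,"tz": 0,"jaw": -1,"turn": 0},{"tx": 0,"ty": 2.1,"tz": 0,"jaw": -1,"turn": 0},{"tx": 0,"ty": 2.8,"tz": 0,"jaw": -1,"turn": 0},{"tx": 0,"ty": 3.5,"tz": 0,"jaw": -1,"turn": 0}]}}

```text
time_s: 4.62
position: [0.4384, -0.0709, 0.164]
tool_rot: [[-0.996, 0.094, 0.003], [0.094, 0.996, -0.003], [-0.003, -0.003, -1.0]]
ft_force: [-0.2, -1.9, 0.5]
grip_width: -0.0
```

Call:
{"op": "apply_moves", "data": {"motion": [{"tx": 0,"ty": 0.5,"tz": 0,"jaw": -1,"turn": 0},{"tx": 0,"ty": 1.0,"tz": 0,"jaw": -1,"turn": 0},{"tx": 0,"ty": 1.5,"tz": 0,"jaw": -1,"turn": 0},{"tx": 0,"ty": 2.0,"tz": 0,"jaw": -1,"turn": 0},{"tx": 0,"ty": 2.3,"tz": 0,"jaw": -1,"turn": 0}]}}

```text
time_s: 5.03
position: [0.4407, -0.0474, 0.164]
tool_rot: [[-0.996, 0.093, 0.003], [0.093, 0.996, -0.004], [-0.003, -0.003, -1.0]]
ft_force: [-0.7, -2.5, 1.5]
grip_width: 0.0
```

Call:
{"op": "apply_moves", "data": {"motion": [{"tx": 0,"ty": 0.2,"tz": 0,"jaw": -1,"turn": 0},{"tx": 0,"ty": 0.4,"tz": 0,"jaw": -1,"turn": 0},{"tx": 0,"ty": 0.4,"tz": 0,"jaw": -1,"turn": 0}]}}

```text
time_s: 5.28
position: [0.4409, -0.0465, 0.1644]
tool_rot: [[-0.996, 0.093, 0.002], [0.093, 0.996, -0.012], [-0.003, -0.011, -1.0]]
ft_force: [-6.2, -22.6, 2.9]
grip_width: 0.0001
```

It reached the stop at 22 N. I'll back off and lift.

Call:
{"op": "apply_moves", "data": {"motion": [{"tx": 0,"ty": -1.5,"tz": 0,"jaw": -1,"turn": 0},{"tx": 0,"ty": -3,"tz": 0,"jaw": -1,"turn": 0},{"tx": 0,"ty": -3.5,"tz": -2,"jaw": -1,"turn": 0},{"tx": 0,"ty": -3.5,"tz": -6,"jaw": -1,"turn": 0},{"tx": 0,"ty": -3.5,"tz": -10,"jaw": -1,"turn": 0}]}}

```text
time_s: 5.7
position: [0.4367, -0.0801, 0.2652]
tool_rot: [[-0.996, 0.094, -0.001], [0.094, 0.996, -0.009], [0.001, -0.009, -1.0]]
ft_force: [-0.4, 0.3, 0.1]
grip_width: 0.0001
```

Call:
{"op": "apply_moves", "data": {"motion": [{"tx": 0,"ty": -12,"tz": 0,"jaw": -1,"turn": 0},{"tx": 0,"ty": -12,"tz": 0,"jaw": -1,"turn": 0},{"tx": 0,"ty": -12,"tz": 0,"jaw": -1,"turn": 0},{"tx": 0,"ty": -12,"tz": 0,"jaw": -1,"turn": 0},{"tx": 0,"ty": -12,"tz": 0,"jaw": -1,"turn": 0}]}}

```text
time_s: 6.12
position: [0.4252, -0.2007, 0.2659]
tool_rot: [[-0.995, 0.097, -0.002], [0.097, 0.995, -0.008], [0.001, -0.008, -1.0]]
ft_force: [-0.4, 0.7, 0.3]
grip_width: 0.0002
```

```bash
python3 - <<'E'
from h import *
a,_=get_image('top'); b,d=get_image('scene')
a=cv2.resize(a[140:290,225:345],(440,550),interpolation=cv2.INTER_CUBIC); b=cv2.resize(b[170:270,205:270],(357,550),interpolation=cv2.INTER_CUBIC)
save(np.hstack([a,b]),'end.png'); print(telemetry.observe()['time_s'])
E
```

```text
6.2167
```

View pics/end.png

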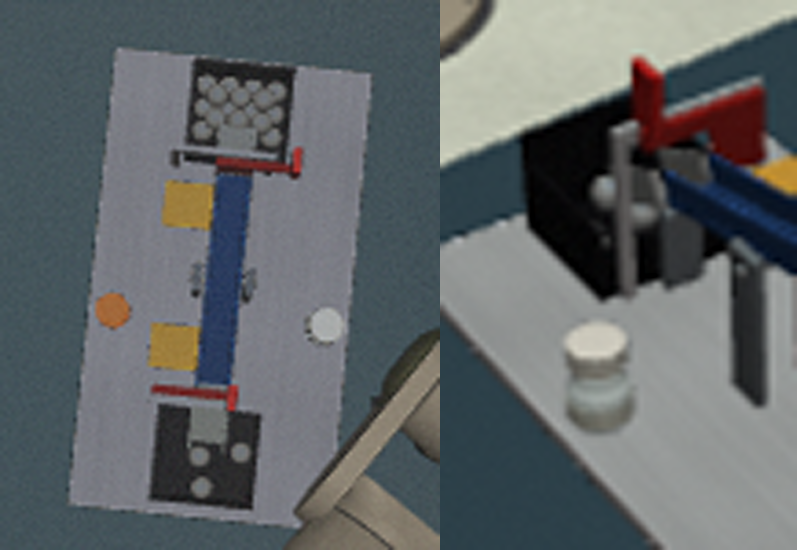

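All three balls are in tray B, at (199,455), (240,452) and (201,487). Shutter A is still shut, and the jar and spool haven't moved. I'll let things settle, check the tab's travel and hand in.

Call:
{"op": "apply_moves", "data": {"motion": [{"tx": 0,"ty": -3,"tz": 0,"jaw": -1,"turn": 0},{"tx": 0,"ty": -3,"tz": 0,"jaw": -1,"turn": 0},{"tx": 0,"ty": -3,"tz": 0,"jaw": -1,"turn": 0},{"tx": 0,"ty": -3,"tz": 0,"jaw": -1,"turn": 0},{"tx": 0,"ty": -3,"tz": 0,"jaw": -1,"turn": 0}]}}

```text
time_s: 6.63
position: [0.4228, -0.2275, 0.2664]
tool_rot: [[-0.996, 0.092, -0.002], [0.092, 0.996, -0.008], [0.001, -0.008, -1.0]]
ft_force: [-0.6, -0.1, 0.6]
grip_width: -0.0001
```

```bash
python3 - <<'E'
from h import *
for n in('top',):
    im,d=get_image(n); P=cloud(n,d); h=cv2.cvtColor(im,cv2.COLOR_RGB2HSV); m=(cv2.inRange(h,(0,110,60),(9,255,255))>0)
    o=np.load('/tmp/top.npz'); m0=cv2.inRange(cv2.cvtColor(o['im'],cv2.COLOR_RGB2HSV),(0,110,60),(9,255,255))>0
    for M,Q in((m0,o['P']),(m,P)):
        for lo,hi in((.40,.48),(.62,.70)):
            q=Q[M&(Q[...,0]>lo)&(Q[...,0]<hi)&(abs(Q[...,1])<.15)]; t=q[q[:,2]>.15]; print(len(q),np.median(t,0).round(4), q[:,1].min().round(3),q[:,1].max().round(3))
    y=cv2.inRange(h,(14,100,80),(30,255,255))>0
    for lo,hi in((.46,.52),(.6,.65)):
        q=P[y&(P[...,0]>lo)&(P[...,0]<hi)&(abs(P[...,1])<.06)]; print('pad',np.median(q,0).round(4))
E
```

```text
52 [ 0.4381 -0.0623  0.1711] -0.066 0.01
47 [ 0.6596 -0.0863  0.1703] -0.088 -0.015
50 [ 0.4428 -0.0288  0.1721] -0.032 0.042
50 [ 0.6578 -0.0863  0.1685] -0.088 -0.015
pad [0.4917 0.0254 0.0982]
pad [0.6223 0.0127 0.1275]
```

The top view gives about 33 mm of tab travel with roughly 3 mm pixels, which is short of 38 mm. I'll check it with a close wrist view.

Call:
{"op": "apply_moves", "data": {"motion": [{"tx": -6,"ty": 18,"tz": 0,"jaw": -1,"turn": 0},{"tx": -6,"ty": 18,"tz": 0,"jaw": -1,"turn": 0},{"tx": -6,"ty": 18,"tz": 0,"jaw": -1,"turn": 0},{"tx": -6,"ty": 18,"tz": 0,"jaw": -1,"turn": 0},{"tx": -6,"ty": 18,"tz": 0,"jaw": -1,"turn": 0}]}}

```text
time_s: 7.1
position: [0.4997, -0.0499, 0.265]
tool_rot: [[-0.996, 0.09, -0.001], [0.09, 0.996, -0.007], [0.001, -0.007, -1.0]]
ft_force: [0.0, -0.1, 0.3]
grip_width: 0.0001
```

```bash
python3 goto.py .4355 -.095 .164; python3 - <<'E'
from h import *
im,d=get_image('wrist'); save(im,'w3.png'); P=cloud('wrist',d); h=cv2.cvtColor(im,cv2.COLOR_RGB2HSV)
m=cv2.inRange(h,(0,110,60),(9,255,255)); k,l,st,c=cv2.connectedComponentsWithStats(m)
for i in range(1,k):
  if st[i,4]>60:
    q=P[(l==i)&(d>0)]; print(c[i].round(),st[i],np.median(q,0).round(4),np.percentile(q,[3,97],0).round(4))
    t=q[q[:,2]>.16]; 
    if len(t): print('tabtop',np.median(t,0).round(4),np.percentile(t,[3,97],0).round(4))
E
```

```text
t 7.1 pos [ 0.4997 -0.0499  0.265 ] shift cm [ 5.99 -4.99 10.15] turn -0.0 F [ 0.01 -0.05  0.28] w 0.00010141788674649337
[341. 127.] [ 299  107  105   38 1268] [ 0.4483 -0.0059  0.1294] [[ 0.4338 -0.031   0.1276]
 [ 0.454   0.0417  0.1699]]
tabtop [ 0.4431 -0.0279  0.1689] [[ 0.4326 -0.032   0.1675]
 [ 0.4539 -0.0243  0.1702]]
```

View pics/w3.png

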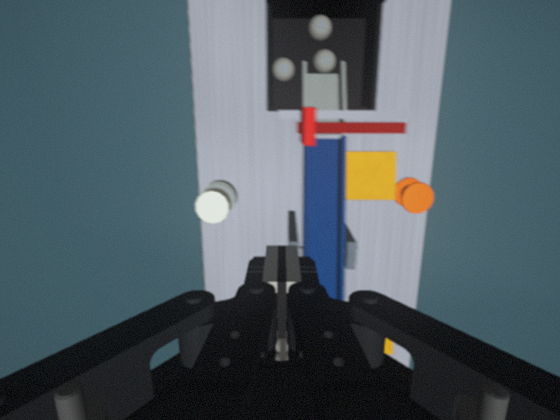

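The wrist views agree: the tab went from y ≈ -0.065 to -0.028, about 37 mm, and I hit its hard stop at 22 N. The shutter is fully open and all three balls are in tray B.

```bash
python3 -c "
from rig import close_job; print(close_job())"
```

```text
the job is handed in; nothing more can be done
None
```

The job is done and handed in at about 7 s on the robot's clock, well inside the 38 s limit. I pressed pad B with the closed fingertips until the gate hit its stop (26 N), then lifted clear. I then pushed tab B until its shutter hit its stop (22 N), and backed away.

- **Balls:** the last wrist picture shows all three in tray B.
- **Gate:** it stayed tipped towards B, with pad B 98 mm and pad A 127 mm above the bench.
- **Shutter A:** it stayed shut, with its tab where it started.
- **Bystanders:** the jar and spool look untouched. I did not check the screwdriver or the parts bin at the end, but the arm pressed only on pad B and tab B.
- **Shutter B travel (checks disagreed):** the coarse top camera gave about 33 mm of opening, short of the 38 mm expected. The closer wrist views gave about 37 mm, which fits with hitting the stop, so I took it as fully open.

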